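Third hand: hold the cartridge guide against the sprung stop

TASK

Pick up the white cartridge guide by its blue rib and set it down flat on the black deck plate, in front of the sprung steel stop bar and clear of it. Then slide it square and centred against the bar and press with a steady 9 newtons or so, so that both orange pointers stand in the green, without ever driving the bar to the end of its travel. Keep it pressed steadily for three seconds and finish while still holding it there, so that I can drive the screws; leave the other things on the bench where they are.

Things in the scene. Friction and masses are not known exactly. Their poses are not given: they have to be found in the camera images.
- guide: cartridge guide, loose, about 0.2 kg: a white plastic base 50 (x) x 120 (y) x 14 mm high with two through slots near its ends, and a blue upright rib in the middle, 46 (x) x 16 (y), from 14 to 54 mm above the underside. Grip the rib across its 16 mm (along the guide's y). Origin: centre of the underside; z up. Either way round (half turn) is right.
- deck: black deck plate, fixed, 240 (x) x 220 (y) x 20 mm high; origin: centre of its underside, top 20 mm up; z up. x points from the open side (set the guide down there; white centre line along y = 0, x = -115 to -5 mm) to the stop bar, which an aluminium bracket at x = 95 to 115 mm, 46 mm high, carries. Brass inserts at x = 22.5, y = +-42 mm come under the guide's slots.
- deck_seat (a point): point on the deck's top, x = 22.5 mm, y = 0, z = 20 mm in the deck's frame: where the centre of the guide's underside should be when it presses on the bar with 9 N
- stop_face (a point): middle of the upper edge of the stop bar's front face (the face towards the deck's open side); moves with the bar. With the bar free it is at x = 30, y = 0, z = 47 mm in the deck's frame. The bar is steel, 16 (x) x 150 (y) mm, from 21 to 47 mm above the bench.
- stop_bar (a joint): how far the sprung stop bar is pushed back along the deck's +x, in m: 0 free, 0.035 end of travel. Spring: 2 N to start it, 0.4 N more per mm: 6 N at 10 mm, 9 N at 17.5 mm, 12 N at 25 mm. An orange pointer at each end of the bar stands over a scale on the deck: white 0 to 10 mm, green 10 to 25 mm, red beyond.
- tip_box: bystander, loose: orange pipette-tip box with clear lid, 72 x 92 x 65 mm; origin: centre of the underside
- tube_rack: bystander, loose: green rack with white tube caps, 60 x 100 x 52 mm; origin: centre of the underside
- bottle: bystander, loose: amber bottle, 64 mm across, 140 mm high; origin: centre of the underside
- screwdriver: bystander, loose: screwdriver with red handle lying flat, 190 mm long
- beaker: bystander, loose: glass beaker, 72 mm across, 85 mm high; origin: centre of the underside
- pen: bystander, loose: black and blue marker pen lying flat, 130 mm long, 12 mm thick
Things that resemble listed ones, but are neither listed nor needed, are in the scene too. Leave any purple or yellow look-alike of the guide alone.

How it is judged:
By the outcome, as a careful person would: the job done as asked, in the order asked, and still so for the second after the job is handed in, while the arm keeps its last pose, push and grip.
It also fails if it takes over 48 s, if anything falls off the work surface, if the arm or the gripper's body presses on something with over 40 N, if the wrist force passes 120 N, or if a joint passes its speed limit or range.

ROBOT

A 7-joint arm with a two-finger parallel gripper is mounted at the origin on the work surface. World frame = base frame: x ahead of the robot, y to its left, z up, the work surface at z = 0. Lengths are in m, angles in rad, forces in N, time in s.
With the tool pointing down it reaches from about 0.4 to 0.875 m from the base axis. Payload 6.5 kg.
Tool frame: the origin (TCP) lies at the very end of the fingers, on their centre line; the grasp point (between the pads) lies 19 mm behind it; y points along the fingers, x is the direction in which the jaws open and shut, and the axes are right-handed (so a half turn about y gives the same grasp; the last joint's range is limited). The gripper opens to 85 mm and grips with 20 to 120 N. Pads are 22 mm wide; open, the fingers measure 114 mm over their backs; the gripper's body (76 mm by 85 mm) begins 54 mm behind the grasp point. The pads swing forward as they close: fully open they stand 13 mm farther back than shut.
Start: joints at [-1.251, 0.536, -0.004, 1.538, 0.003, 1.067, -0.071], TCP at [0.245, 0.602, 0.231] pointing down, gripper open.
Joint ranges: [-2.7, 2.7], [-0.37, 2.16], [-1.27, 1.26], [0.24, 2.4], [-1.31, 4.45], [0.19, 1.91], [-2.76, 2.76]. Speed limits (rad/s): [2.39, 2.39, 3.14, 3.14, 3.14, 3.14, 3.14].

INTERFACE

Orientations are given as [roll, pitch, yaw] about the fixed x, y, z axes, in that order (R = Rz(yaw) Ry(pitch) Rx(roll)).
In Python, from plant import env, eoat, optics, job_done gives the robot as it stands. Calls block until the motion is done:
- env.movep(position, orientation): joint-space move of the TCP to a pose.
- env.movel(position, rot=None, max_speed=0.15, guard=None): straight line of the TCP; rot=None keeps the orientation; max_speed is the mean speed in m/s. With guard (N) it stops when the force on the tool has changed by that much, and returns True; else False.
- env.move_j(angles): joint-space move.
- eoat.set_gripper(opening): finger opening in m; the grip force is fixed at half the most; returns when the fingers have stopped.
- env.dwell(seconds).
- env.ik(position, orientation): joint angles nearest the present ones, or None.
- optics.camera(name): name is "scene" or "side" or "wrist"; returns the picture (400x640x3 uint8, red, green, blue); there is no depth.
- optics.calibration(name): a dict with "fx", "fy", "cx", "cy" (pixels), "R" (3x3) and "t" (3): a world point X has camera coordinates R X + t; the wrist camera has in their place "hand_eye" (4x4, takes a point from camera to tool coordinates, whose origin is the TCP and whose axes are the tool frame's). Camera axes: x right, y down, z forward; pixel columns grow to the right and rows downward; lengths in m; the calibration is good to about 2 mm. A picture is of the moment at which its call begins: read the wrist's pose just before it. calibration takes no time and is no camera call.
A pose or a line that the arm cannot do raises env.IKError and nothing moves.
- job_done(): hands the job in, once; it reports no verdict.
Readings, each from a call of its own:
- env.current_time_s(): time.
- env.current_q(): joint angles.
- env.current_qvel(): joint speeds.
- env.current_tau(): joint torques, N m.
- env.current_ee_pos(): TCP position.
- env.current_orientation(): TCP orientation.
- env.current_contact_force(): force on the tool from outside, world axes, zero at the start.
- env.current_wrist_torque(): the same for the moment, N m.
- env.current_grip_width(): finger opening in m.
Only numpy, scipy, OpenCV 4.12 (cv2) and the standard library are available. Lean on these libraries where they do the work, as an engineer would, in place of code of your own. Each camera call takes 0.05 s, during which the arm holds its last target. There are 200 camera calls.

## Working session

There is one attempt and no reset: what is moved stays moved. The work goes in short steps, each a Python script; the robot and the scene stay as the last script left them, time stands still between calls to the robot, and variables do not carry over. Pictures are saved under pics/ and viewed, about 8 in all and at most 12, crops included, and the job is handed in when it is done.

```bash
ls; mkdir -p pics
python3 - <<'E'
from plant import env, eoat, optics
import cv2, numpy as np
for n in ("scene","side"):
    cv2.imwrite(f"pics/{n}0.png", cv2.cvtColor(optics.camera(n),cv2.COLOR_RGB2BGR))
    c=optics.calibration(n); print(n,{k:np.round(v,4).tolist() for k,v in c.items()}, (-np.array(c['R']).T@c['t']).round(3))
print(optics.calibration("wrist")); print(env.current_orientation(),env.current_time_s())
a=cv2.imread("pics/scene0.png")
E
```

```text
pics
scene {'fx': 485.7313, 'fy': 485.7313, 'cx': 319.5152, 'cy': 197.1668, 'R': [[0.6056, 0.7958, 0.0012], [0.5798, -0.4401, -0.6857], [-0.5451, 0.4159, -0.7279]], 't': [-0.3207, -0.2691, 1.8774]} [ 1.374 -0.644  1.182]
side {'fx': 468.8788, 'fy': 468.8788, 'cx': 323.4571, 'cy': 196.6778, 'R': [[0.9984, -0.0561, -0.0026], [-0.041, -0.6971, -0.7158], [0.0384, 0.7148, -0.6983]], 't': [-0.5488, 0.0647, 1.2692]} [ 0.502 -0.893  0.931]
{'fx': 280.5949518786789, 'fy': 280.5949518786789, 'cx': 319.4510868359101, 'cy': 202.62813462202644, 'hand_eye': array([[ 9.99999036e-01,  1.37893188e-03, -1.64605664e-04,
        -5.29134548e-04],
       [ 5.36130009e-04, -2.73997017e-01,  9.61730392e-01,
        -1.41504333e-01],
       [ 1.28105924e-03, -9.61729553e-01, -2.73997492e-01,
         6.90362190e-02],
       [ 0.00000000e+00,  0.00000000e+00,  0.00000000e+00,
         1.00000000e+00]])}
[-1.57091307  0.00163143  1.18505416] 0.1
```

View pics/scene0.png

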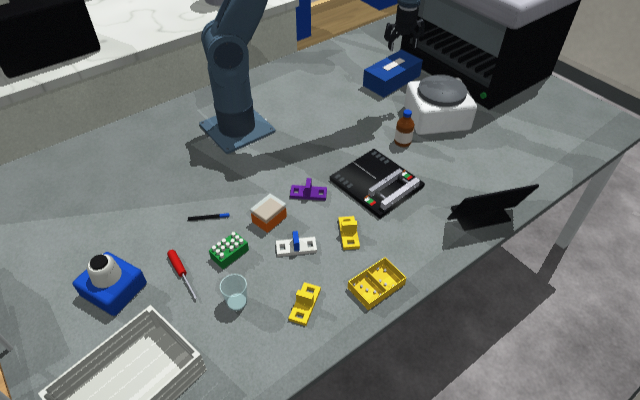

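View pics/side0.png

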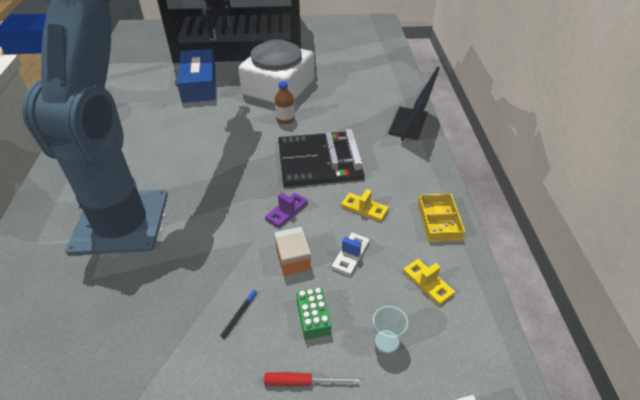

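The scene view has four candidates for the guide:
- purple look-alike, (308,189)
- yellow look-alike, (348,232)
- yellow look-alike, (305,302)
- white base with blue rib, (296,243), which is (351,252) in side

I choose the white one with the blue rib. The deck is at scene (377,182) and side (320,158), with the bar on its right.

```bash
cat > h.py <<'E'
from plant import env, eoat, optics, job_done
import numpy as np, cv2
from scipy.spatial.transform import Rotation as Ro
def grab(name, fn=None):
    """image, camera calibration with R,t, for fixed or wrist camera"""
    p=np.array(env.current_ee_pos()); o=env.current_orientation()
    im=optics.camera(name); c=dict(optics.calibration(name))
    if name=="wrist":
        T=np.eye(4); T[:3,:3]=Ro.from_euler('xyz',o).as_matrix(); T[:3,3]=p
        W=np.linalg.inv(T@c["hand_eye"]); c["R"],c["t"]=W[:3,:3],W[:3,3]
    if fn: cv2.imwrite(f"pics/{fn}.png",im[:,:,::-1]); np.save(f"pics/{fn}.npy",{"im":im,"c":c},allow_pickle=True)
    return im,c
def ray(c,uv):
    d=np.array([(uv[0]-c["cx"])/c["fx"],(uv[1]-c["cy"])/c["fy"],1.])
    R=np.array(c["R"]); d=R.T@d; return -R.T@np.array(c["t"]), d/np.linalg.norm(d)
def onplane(c,uv,z):
    o,d=ray(c,uv); return o+d*(z-o[2])/d[2]
def tri(*cu):
    """least-squares point of several rays, and the worst miss"""
    A=0;b=0;L=[]
    for c,uv in cu:
        o,d=ray(c,uv); P=np.eye(3)-np.outer(d,d); A=A+P;b=b+P@o;L.append((o,P))
    X=np.linalg.solve(A,b); return X,max(np.linalg.norm(P@(X-o)) for o,P in L)
def proj(c,X):
    x=np.array(c["R"])@X+c["t"]; return np.array([c["fx"]*x[0]/x[2]+c["cx"],c["fy"]*x[1]/x[2]+c["cy"]])
def mask(im,lo,hi): return cv2.inRange(cv2.cvtColor(im,cv2.COLOR_RGB2HSV),np.array(lo),np.array(hi))
def blobs(m,amin=10):
    n,_,s,ce=cv2.connectedComponentsWithStats(m); return [(ce[i].round(1).tolist(),s[i].tolist()) for i in range(1,n) if s[i][4]>=amin]
E
python3 - <<'E'
from h import *
C={n:optics.calibration(n) for n in("scene","side")}
for name,a,b in [("guide",(296,243),(351,252)),("deck",(377,182),(320,158)),("tipbox",(268,212),(293,250)),("yellow",(348,232),(365,206)),("purple",(308,189),(287,209)),("bottle",(404,130),(285,103)),("rack",(229,249),(314,312))]:
    print(name,*[x.round(3) for x in (tri((C["scene"],a),(C["side"],b)))])
for uv in [(332,177),(377,150),(424,186),(379,215)]: print("deckcorner scene",onplane(C["scene"],uv,.02).round(3))
for uv in [(279,138),(358,130),(364,180),(284,186)]: print("deckcorner side",onplane(C["side"],uv,.02).round(3))
im=cv2.imread("pics/scene0.png")[220:270,260:335]; cv2.imwrite("pics/crop.png",cv2.resize(im,None,fx=8,fy=8,interpolation=cv2.INTER_CUBIC))
E
```

```text
guide [ 0.609 -0.152  0.013] 0.003
deck [0.552 0.232 0.001] 0.0
tipbox [ 0.466 -0.156  0.033] 0.0
yellow [0.665 0.008 0.007] 0.001
purple [0.448 0.011 0.012] 0.005
bottle [0.448 0.452 0.059] 0.003
rack [ 0.51  -0.325  0.021] 0.001
deckcorner scene [0.453 0.112 0.02 ]
deckcorner scene [0.442 0.328 0.02 ]
deckcorner scene [0.674 0.331 0.02 ]
deckcorner scene [0.679 0.124 0.02 ]
deckcorner side [0.425 0.316 0.02 ]
deckcorner side [0.682 0.344 0.02 ]
deckcorner side [0.673 0.102 0.02 ]
deckcorner side [0.442 0.09  0.02 ]
```

View pics/crop.png

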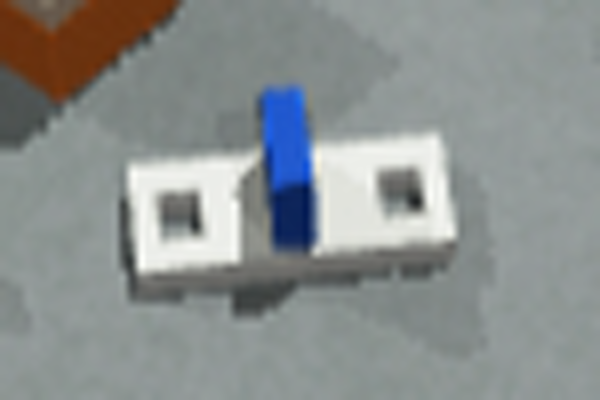

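The crop confirms the choice: a white base with two slots and an upright blue rib, its rib at crop (287,170), which is scene (296,241). Next I take wrist views of the deck, then of the guide, two positions each.

Run:
```python
from h import *
g=np.load  # noqa
Y=np.pi/2
for i,(p,y) in enumerate([((.53,.18,.24),Y),((.53,.27,.24),Y),((.60,-.11,.19),Y),((.60,-.19,.19),Y)]):
    q=env.ik(p,[-np.pi/2,0,y]); 
    try: env.movep(p,[-np.pi/2,0,y])
    except Exception as e: print(i,e); continue
    env.dwell(.2); im,c=grab("wrist",f"w{i}"); print(i,env.current_time_s(),np.round(env.current_ee_pos(),4),np.round(env.current_orientation(),3),np.round(env.current_q(),2))
    if i>1: print(blobs(mask(im,(105,120,50),(125,255,255)),100))
a=[cv2.imread(f"pics/w{i}.png") for i in(0,2)]
cv2.imwrite("pics/wa.png",cv2.resize(np.vstack([a[0][60:360],a[1][60:360]]),None,fx=1,fy=1))
```

```text
0 2.2 [0.5298 0.1806 0.2399] [-1.571 -0.     1.572] [-0.5   0.37  0.12  1.78 -0.05  0.99  1.21]
1 2.9 [0.5304 0.2687 0.2401] [-1.571  0.     1.569] [-0.61  0.43  0.09  1.69 -0.04  1.02  1.06]
2 4.6 [ 0.6002 -0.1089  0.1901] [-1.571 -0.     1.572] [-0.04  0.52  0.19  1.7  -0.12  0.94  1.78]
[([278.3, 199.2], [261, 176, 34, 47, 674])]
3 5.2667 [ 0.6004 -0.1884  0.19  ] [-1.571e+00 -1.000e-03  1.573e+00] [ 0.09  0.55  0.21  1.64 -0.13  0.96  1.91]
[([351.5, 199.5], [336, 177, 35, 47, 875])]
```

View pics/wa.png

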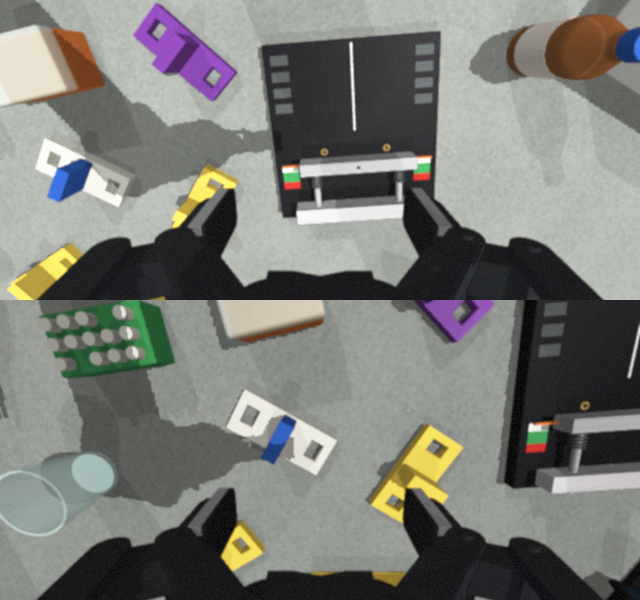

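w0 shows the deck with its centre line from (351,102) to (354,190), brass inserts at (324,212) and (386,208), and the bar front at row ~225. w2 shows the guide at about (281,190) with its blue rib at (278,199), and the yellow look-alike 10+ cm to its right. Now measuring.

Run:
```python
from h import *
D=[np.load(f"pics/w{i}.npy",allow_pickle=True).item() for i in range(4)]
C=[d["c"] for d in D]
# ---- guide
G=[]
for i in(2,3):
    im=D[i]["im"]; c=C[i]
    m=mask(im,(0,0,175),(180,45,255))|mask(im,(105,120,40),(125,255,255))
    m=cv2.morphologyEx(m,cv2.MORPH_CLOSE,np.ones((5,5)))
    pc=proj(c,np.array([.609,-.152,.014]))
    cs=[k for k in cv2.findContours(m,0,2)[0] if cv2.contourArea(k)>1500]
    k=min(cs,key=lambda k:np.linalg.norm(k.reshape(-1,2).mean(0)-pc))
    r=cv2.minAreaRect(k); b=cv2.boxPoints(r); print(i,pc.round(),r,"area",cv2.contourArea(k))
    G.append((c,b)); w=onplane(c,r[0],.014)
    print(" corners z=.014:",[onplane(c,p,.014)[:2].round(4).tolist() for p in b])
b2=G[1][1]
for p in G[0][1]:
    # match by on-plane vicinity
    w=onplane(G[0][0],p,.014); j=np.argmin([np.linalg.norm(onplane(G[1][0],q,.014)-w) for q in b2])
    X,e=tri((G[0][0],p),(G[1][0],b2[j])); print(" corner",X.round(4),round(e,4))
# rib top: hull of bright blue
for i in(2,3):
    k=max(cv2.findContours(mask(D[i]["im"],(105,120,40),(125,255,255)),0,2)[0],key=cv2.contourArea); r=cv2.minAreaRect(k); print("rib",i,r,[onplane(C[i],p,.054)[:2].round(4).tolist() for p in cv2.boxPoints(r)])
# ---- deck
pts={}
for i in(0,1):
    im=D[i]["im"]; c=C[i]
    roi=np.zeros(im.shape[:2],np.uint8); u=np.array([proj(c,np.array([x,y,.02])) for x,y in((.45,.11),(.44,.33),(.67,.33),(.67,.12))]).astype(np.int32)
    cv2.fillConvexPoly(roi,u,255)
    w=mask(im,(0,0,130),(180,60,255))&roi
    for k in cv2.findContours(w,0,1)[0]:
        r=cv2.minAreaRect(k); L=max(r[1]); S=min(r[1])
        if L>60 and S<8:
            p=k.reshape(-1,2).astype(float); f=cv2.fitLine(k,2,0,.01,.01).ravel(); v,o=f[:2]*np.sign(f[1]),f[2:]
            s=(p-o)@v; pts[i,'A'],pts[i,'B']=o+v*s.min(),o+v*s.max()
    br=blobs(mask(im,(8,70,60),(30,255,255))&roi,4); print(i,"brass",br)
    for n,lo,hi in(("green",(45,80,60),(85,255,255)),("orange",(3,150,120),(18,255,255))): print(n,blobs(mask(im,lo,hi)&roi,3))
for n in "AB": print(n,pts[0,n],pts[1,n],*[np.round(v,4) for v in tri((C[0],pts[0,n]),(C[1],pts[1,n]))])
```

```text
2 [283. 192.] ((278.4482421875, 196.94122314453125), (105.7698974609375, 52.00502395629883), 28.99595832824707) area 3730.0
 corners z=.014: [[0.6115, -0.2257], [0.5591, -0.1927], [0.618, -0.0882], [0.6762, -0.118]]
3 [351. 192.] ((347.7903137207031, 195.66001892089844), (102.67074584960938, 49.13045120239258), 30.03327751159668) area 3910.5
 corners z=.014: [[0.6078, -0.2218], [0.559, -0.1932], [0.618, -0.0889], [0.6722, -0.1144]]
 corner [ 0.606  -0.2202  0.0287] 0.0017
 corner [ 0.5592 -0.1932  0.0118] 0.0001
 corner [ 0.6188 -0.088   0.0111] 0.0
 corner [ 0.6674 -0.1177  0.0289] 0.0017
rib 2 ((278.4936218261719, 199.1783447265625), (14.764607429504395, 48.044830322265625), 28.610462188720703) [[0.6256, -0.1706], [0.581, -0.1452], [0.5882, -0.1324], [0.6334, -0.1574]]
rib 3 ((351.2370910644531, 199.83932495117188), (20.431358337402344, 45.08172607421875), 31.429563522338867) [[0.6221, -0.177], [0.5815, -0.154], [0.5924, -0.136], [0.6338, -0.1585]]
0 brass [([386.2, 207.1], [382, 203, 9, 9, 65]), ([324.0, 211.6], [320, 208, 9, 8, 61]), ([423.6, 215.9], [417, 214, 14, 5, 45]), ([289
[... 375 characters left out ...]
, 20])]
1 brass [([321.2, 206.4], [317, 203, 9, 8, 62]), ([259.4, 211.3], [256, 208, 8, 8, 47]), ([356.2, 215.4], [348, 213, 18, 6, 62]), ([223.0, 225.6], [216, 224, 15, 5, 55]), ([357.1, 232.1], [351, 232, 14, 2, 15]), ([229.0, 241.5], [221, 241, 17, 2, 18])]
green [([356.9, 227.0], [349, 223, 16, 9, 130]), ([227.0, 236.9], [219, 232, 20, 10, 128])]
orange [([356.0, 215.3], [349, 214, 17, 3, 29]), ([222.6, 225.5], [218, 225, 12, 3, 19]), ([358.6, 232.8], [351, 232, 14, 2, 18]), ([228.9, 242.2], [222, 241, 16, 3, 18])]
A [350.64652196 108.92733074] [279.03593126 108.88315028] [0.4444 0.2181 0.0189] 0.0003
B [354.22614768 190.03415425] [288.08448492 189.10326719] [0.5458 0.2262 0.0197] 0.0002
```

Run:
```python
from h import *
D=[np.load(f"pics/w{i}.npy",allow_pickle=True).item() for i in range(4)]; C=[d["c"] for d in D]
P={}
for n,a,b in(("L",(386.2,207.1),(321.2,206.4)),("R",(324.,211.6),(259.4,211.3)),("ptrL",(424.5,215.7),(356,215.3)),("ptrR",(289.5,225.5),(222.6,225.5))):
    X,e=tri((C[0],a),(C[1],b)); P[n]=X; print(n,X.round(4),round(e,4))
d=P["L"]-P["R"]; yd=np.arctan2(-d[0],d[1]); B=np.array([.5458,.2262]); mid=(P["L"]+P["R"])[:2]/2
v=mid-B; print("span",np.linalg.norm(d[:2]).round(4),"yaw brass",yd,"yaw line->brass",np.arctan2(v[1],v[0]),np.hypot(*v),"line",np.arctan2(.2262-.2181,.5458-.4444))
# height of the rib top: topmost blue pixel in both views
t=[]
for i in(2,3):
    k=max(cv2.findContours(mask(D[i]["im"],(105,120,40),(125,255,255)),0,1)[0],key=cv2.contourArea).reshape(-1,2)
    t.append((C[i],k[k[:,0]>=k[:,0].max()-1].mean(0)))
print("rib right corner",tri(*t),[x[1] for x in t])
yaw=np.deg2rad(60.5); o=[-np.pi/2,0,yaw]
eoat.set_gripper(.06)
env.movep([.6105,-.153,.10],o); env.dwell(.1); grab("wrist","pre")
print(env.movel([.6105,-.153,.019],max_speed=.08,guard=8),env.current_ee_pos(),env.current_contact_force())
im,_=grab("side","sd"); cv2.imwrite("pics/sdc.png",cv2.resize(im[170:300,270:430,::-1],None,fx=4,fy=4)); print(env.current_time_s())
```

```text
L [0.5694 0.27   0.02  ] 0.0
R [0.5762 0.1864 0.0196] 0.0001
ptrL [0.5745 0.3143 0.0416] 0.0002
ptrR [0.5899 0.1411 0.0373] 0.0002
span 0.0839 yaw brass 0.08170176348010051 yaw line->brass 0.07326522060445267 0.02707544016618564 line 0.07971239399123681
rib right corner (array([ 0.59434696, -0.13659905,  0.04481585]), np.float64(0.0027353178441675723)) [array([293.42857143, 183.        ]), array([369.25, 188.5 ])]
False [ 0.61102622 -0.15316695  0.01958591] [-0.54396301  0.57706821  1.398607  ]
7.5417
```

View pics/pre.png

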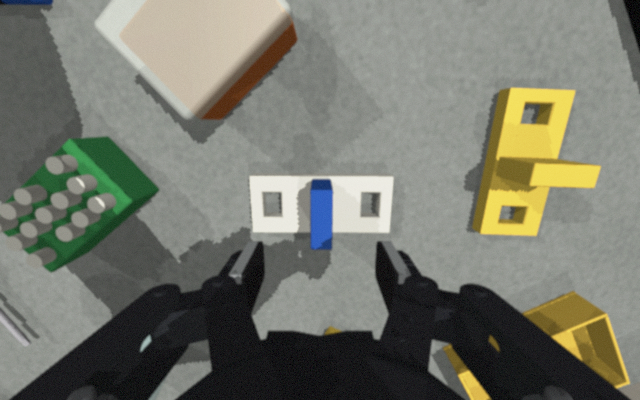

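The pre-grasp picture shows the rib at (321,215), centred between the jaws at (250,260) and (390,260), with the base square to the tool. The deck inserts are 83.9 mm apart (84 expected) at z = 0.020. Deck yaw is 0.08 rad and the seat is at (0.573, 0.228). Now to grip, lift and check.

Run:
```python
from h import *
eoat.set_gripper(0.0); env.dwell(.2)
print("width",env.current_grip_width(),"F",np.round(env.current_contact_force(),2),"tcp",env.current_ee_pos())
np.save("zg.npy",env.current_ee_pos()[2])
p=np.array(env.current_ee_pos()); env.movel([.6105,-.153,.16],max_speed=.15); env.dwell(.3)
print("F lifted",np.round(env.current_contact_force(),2),env.current_wrist_torque().round(3),env.current_grip_width(),env.current_time_s())
yd=.080; u=np.array([np.cos(yd),np.sin(yd)]); S=np.array([.5728,.2282])
xy=S+u*(-.0575)
env.movep([*xy,.12],[-np.pi/2,0,np.pi/2+yd]); env.dwell(.3)
im,c=grab("wrist","held"); print(env.current_ee_pos(),env.current_orientation(),env.current_time_s())
```

```text
width 0.015445171584237737 F [-0.55  0.46  4.28] tcp [ 0.61079372 -0.15296723  0.01930704]
F lifted [ 0.4   0.46 -2.62] [-0.016  0.016 -0.048] 0.01534319365419118 9.6
[0.51574068 0.2231321  0.12002024] [-1.57087392e+00  1.23011559e-04  1.64992799e+00] 11.4
```

View pics/held.png

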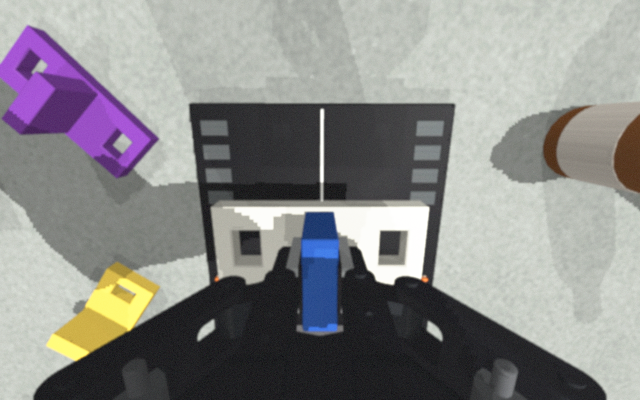

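The held picture shows the guide square in the jaws: rear top edge at row 206, columns 212 to 429. The deck centre line at column 322 is in line with it. Next I work out the grasp offset and the flatness, then set it down.

Run:
```python
from h import *
d=np.load("pics/held.npy",allow_pickle=True).item(); im,c=d["im"],d["c"]
zg=float(np.load("zg.npy"))
p=np.array(env.current_ee_pos()); R=Ro.from_euler('xyz',env.current_orientation()).as_matrix()
V=cv2.cvtColor(im,cv2.COLOR_RGB2GRAY).astype(float)
# rear top edge: wall-to-top step, fitted; side ends by threshold
m=(V>185).astype(np.uint8)*255
for col in (222,260,290,350,380,418):
    col_=V[190:230,col]; print(col,"row bright from",190+int(np.argmax(np.diff(col_)>0) if 0 else np.argmax(col_>120)), V[198:212,col].astype(int).tolist())
row=V[225]; print("row225 cols",[i for i in range(200,440) if abs(row[i]-row[i-1])>50])
for a in((213,206),(429,206),(321,206)):
    X=onplane(c,a,p[2]-zg+.014); print((R.T@(X-p)).round(4))
yd=.080; u=np.array([np.cos(yd),np.sin(yd)]); S=np.array([.5728,.2282]); xy=S-.0575*u
f0=np.array(env.current_contact_force()); print("F0",f0.round(2))
env.movel([*xy,zg+.03],max_speed=.12); env.dwell(.2)
hit=env.movel([*xy,zg+.0165],max_speed=.015,guard=3)
print(hit,env.current_ee_pos(),"expected z",zg+.02,env.current_contact_force().round(2),env.current_wrist_torque().round(3),env.current_time_s())
```

```text
222 row bright from 201 [77, 85, 108, 130, 143, 141, 137, 143, 152, 179, 182, 179, 179, 177]
260 row bright from 201 [31, 55, 92, 129, 134, 131, 132, 136, 177, 238, 251, 253, 253, 253]
290 row bright from 201 [33, 55, 95, 127, 138, 139, 140, 141, 176, 229, 247, 248, 249, 249]
350 row bright from 201 [63, 75, 107, 128, 135, 135, 132, 134, 171, 230, 247, 249, 250, 250]
380 row bright from 201 [64, 78, 107, 128, 140, 142, 135, 137, 184, 240, 253, 254, 253, 253]
418 row bright from 193 [129, 138, 152, 166, 177, 177, 173, 181, 218, 250, 255, 255, 255, 255]
row225 cols [212, 213, 335, 336, 427, 428]
[-0.059   0.0053  0.0254]
[0.059  0.0053 0.0256]
[0.     0.0053 0.0255]
F0 [ 0.92 -0.42 -2.74]
True [0.51533854 0.22352311 0.03928289] expected z 0.03930703854458201 [-0.8  -0.24  4.95] [-0.006  0.079  0.029] 13.0
```

It touched down at exactly the expected height, so it sits flat. Next: slide to just short of the bar, then push in steps while watching force and position.

```bash
cat >> h.py <<'E'
yd=.080; u=np.array([np.cos(yd),np.sin(yd)]); n=np.array([-u[1],u[0]]); S=np.array([.5728,.2282])
def slide(x,z,v=.03):
    "guide centre to x (m, deck frame), y=0"
    env.movel([*(S+u*(x-.0225)),z],max_speed=v); env.dwell(.3)
    p=np.array(env.current_ee_pos()); f=np.array(env.current_contact_force()); t=env.current_wrist_torque(); d=p[:2]-S
    print("cmd %.1f x %.2f y %.2f z %.2f | Fx %.2f Fy %.2f Fz %.2f Mz %.3f yaw %.4f t %.1f"%(x*1e3,d@u*1e3+22.5,d@n*1e3,p[2]*1e3,f[:2]@u,f[:2]@n,f[2],t[2],env.current_orientation()[2]-np.pi/2-yd,env.current_time_s()))
E
python3 - <<'E'
from h import *
env.dwell(.3)
for x in(-.030,-.01,.001,.009,.013): slide(x,.0393)
im,c=grab("wrist","s1")
a=im[:, :, ::-1]
im2,_=grab("scene","sc1")
cv2.imwrite("pics/m1.png",np.vstack([cv2.resize(a[100:400,100:540],(660,300+150))[:300] if 0 else a[180:400],cv2.resize(im2[140:225,320:434,::-1],(640,340),interpolation=cv2.INTER_CUBIC)]))
E
```

```text
cmd -30.0 x -30.77 y 0.19 z 39.36 | Fx -4.07 Fy -0.63 Fz 4.98 Mz 0.014 yaw 0.0005 t 14.0
cmd -10.0 x -9.53 y 0.10 z 39.33 | Fx 0.01 Fy -0.18 Fz -0.27 Mz -0.005 yaw 0.0001 t 15.1
cmd 1.0 x -8.83 y 0.04 z 39.68 | Fx -28.86 Fy -2.07 Fz 36.59 Mz -0.088 yaw 0.0013 t 15.9
cmd 9.0 x 7.71 y 0.26 z 39.35 | Fx -6.99 Fy 1.52 Fz 8.38 Mz -0.040 yaw 0.0002 t 16.6
cmd 13.0 x 7.99 y 0.22 z 39.51 | Fx -17.92 Fy -1.32 Fz 21.95 Mz -0.119 yaw 0.0005 t 17.2
```

View pics/m1.png

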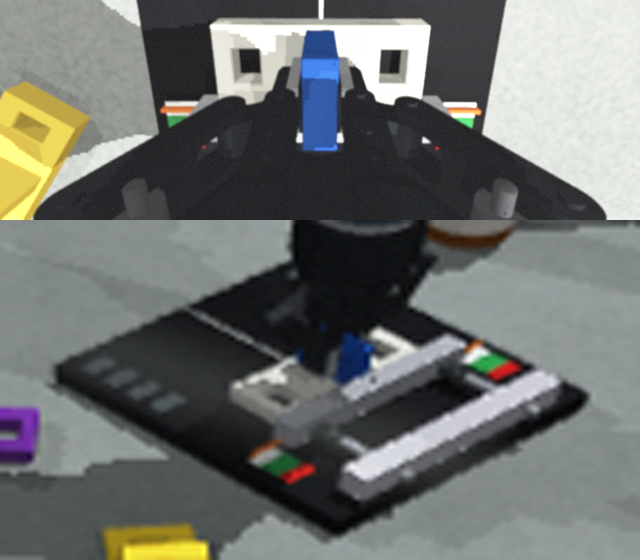

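The guide is square and just touching the bar, with both pointers at the start of white (wrist image (180,108) and (458,108)). The readings show stick-slip: the downward press grows with the lag in x. I'll trim z to keep the deck load light while pushing.

```bash
cat >> h.py <<'E'
def read():
    F=[];
    for _ in range(3): F.append(env.current_contact_force()); env.dwell(.02)
    f=np.mean(F,0); p=np.array(env.current_ee_pos()); d=p[:2]-S
    return d@u*1e3+22.5,d@n*1e3,p[2]*1e3,f[:2]@u,f[:2]@n,f[2]
def go(x,z,s=.25):
    env.movel([*(S+u*(x-.0225)),z],max_speed=.02); env.dwell(s); r=read()
    print("cmd %.2f %.2f"%(x*1e3,z*1e3),"xyz",np.round(r[:3],2),"F",np.round(r[3:],2),"yaw %.4f t %.1f"%(env.current_orientation()[2]-np.pi/2-yd,env.current_time_s())); return r
E
python3 - <<'E'
from h import *
z=.0393; x=.013
for _ in range(7):
    r=go(x,z)
    if r[5]<2: break
    z+=min(.0005,max(.0001,(r[5]-1)*2e-5))
E
```

```text
cmd 13.00 39.30 xyz [ 7.95  0.21 39.49] F [-18.12  -0.53  22.36] yaw 0.0005 t 17.8
cmd 13.00 39.73 xyz [ 8.39  0.25 39.52] F [-15.62   0.37  17.61] yaw 0.0005 t 18.4
cmd 13.00 40.06 xyz [ 8.78  0.23 39.52] F [-13.33   0.3   13.11] yaw 0.0005 t 18.9
cmd 13.00 40.30 xyz [ 9.02  0.23 39.53] F [-11.83   0.43   9.6 ] yaw 0.0005 t 19.5
cmd 13.00 40.47 xyz [ 9.17  0.2  39.54] F [-11.15   1.19   7.77] yaw 0.0004 t 20.0
cmd 13.00 40.61 xyz [ 9.29  0.2  39.5 ] F [-10.51   0.66   6.06] yaw 0.0005 t 20.6
cmd 13.00 40.71 xyz [ 9.3   0.24 39.55] F [-9.73  1.25  4.52] yaw 0.0006 t 21.1
```

Run:
```python
from h import *
z=.0410; x=.013
for _ in range(11):
    r=go(x,z,.15)
    if r[0]>21.5: break
    z=np.clip(z+(r[5]-1.2)*7e-5,.0393,.0416)
    x+=min(.003,max(.0005,(22.0-r[0])*1e-3*.6))
print(x,z)
```

```text
cmd 13.00 41.00 xyz [12.18 -0.24 40.33] F [-4.48  1.02 -4.83] yaw -0.0000 t 21.6
cmd 16.00 40.58 xyz [15.26 -0.25 40.34] F [-5.56  1.   -3.27] yaw 0.0000 t 22.1
cmd 19.00 40.27 xyz [18.18 -0.28 40.26] F [-6.93  0.93 -1.17] yaw 0.0000 t 22.6
cmd 21.29 40.10 xyz [20.26 -0.26 40.19] F [-7.85  1.22  0.43] yaw 0.0000 t 23.1
cmd 22.34 40.05 xyz [21.21 -0.24 40.16] F [-8.03  0.49  1.26] yaw 0.0001 t 23.5
cmd 22.84 40.05 xyz [21.7  -0.28 40.18] F [-8.1   0.75  1.29] yaw 0.0000 t 24.0
0.022836398480307617 0.040049786663514504
```

The z reading (40.2 against 39.4 resting) shows that it lifted about 0.8 mm while riding on the bar's friction. I'll lower it back onto the deck and finish the push.

Run:
```python
from h import *
x=.0236; z=.0398; pz=99
for k in range(9):
    r=go(x,z,.15)
    if r[2]<39.55 or (r[5]>7): break
    z-=.0003
im,c=grab("wrist","f1"); im2,_=grab("scene","sc2"); im3,_=grab("side","sd2")
cv2.imwrite("pics/m2.png",np.vstack([im[170:390,:,::-1],np.hstack([cv2.resize(i[a:a+70,b:b+80,::-1],(320,280),interpolation=cv2.INTER_CUBIC) for i,a,b in((im2,145,345),(im3,120,290))])]))
print(x,z)
```

```text
cmd 23.60 39.80 xyz [22.42 -0.23 40.  ] F [-8.06  0.81  1.95] yaw 0.0001 t 24.4
cmd 23.60 39.50 xyz [22.51 -0.26 39.79] F [-8.42  0.39  2.36] yaw 0.0001 t 24.9
cmd 23.60 39.20 xyz [22.56 -0.26 39.52] F [-8.47  0.29  2.26] yaw 0.0001 t 25.3
0.0236 0.0392
```

View pics/m2.png

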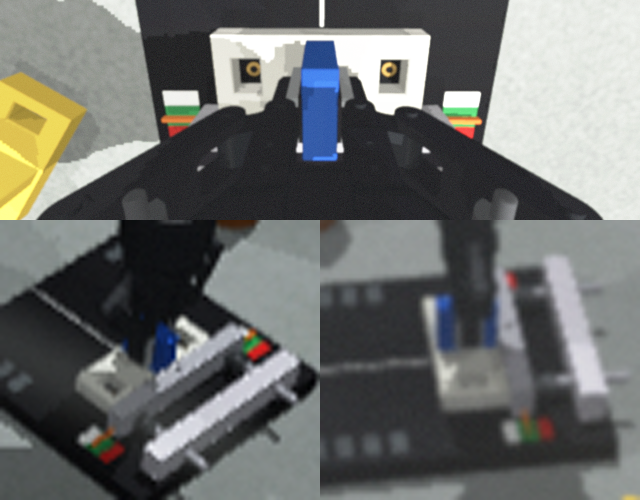

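The wrist view shows the brass inserts centred in both slots, and both pointers in the green ((181,290) and (461,291) in the image, level with each other). The scene and side views agree. I'll seat it firmly on the deck, then hold.

Run:
```python
from h import *
x=.0236; z=.0390
for k in range(6):
    r=go(x,z,.2)
    if r[5]>4.5: break
    z-=.0002
```

```text
cmd 23.60 39.00 xyz [22.56 -0.31 39.42] F [-8.45  0.36  4.1 ] yaw -0.0001 t 26.0
cmd 23.60 38.80 xyz [22.56 -0.29 39.41] F [-9.13  0.63  5.94] yaw -0.0001 t 26.5
```

It is on the deck: z stopped at 39.41 mm and Fz is rising. Now I hold, verify and hand in.

Run:
```python
from h import *
for _ in range(4):
    env.dwell(1.); print(np.round(read(),2),env.current_time_s())
# height and place of the pointers / squareness of the bar, from scene + side
c0,c1=[optics.calibration(k) for k in("scene","side")]
im,c=grab("wrist","fin")
for lo,hi in(((3,150,150),(18,255,255)),((45,80,60),(85,255,255))): print(blobs(mask(im,lo,hi),8))
job_done(); print("done",env.current_time_s())
```

```text
[22.58 -0.28 39.44 -9.96 -0.16  5.65] 27.5083
[ 22.58  -0.32  39.42 -10.16  -0.13   5.74] 28.5583
[22.57 -0.29 39.42 -9.41 -0.26  5.43] 29.6083
[ 22.56  -0.29  39.43 -10.33   0.56   5.65] 30.6583
[([177.0, 288.8], [161, 286, 33, 7, 203]), ([466.1, 289.2], [449, 287, 33, 8, 130]), ([176.9, 296.1], [169, 296, 17, 2, 18]), ([466.2, 297.4], [457, 297, 17, 2, 27])]
[([181.6, 280.1], [164, 276, 36, 9, 296]), ([460.5, 281.5], [442, 277, 37, 10, 288]), ([176.4, 294.0], [167, 293, 22, 3, 25]), ([464.5, 295.0], [454, 295, 21, 2, 22])]
the job is handed in; nothing more can be done
the job is handed in; nothing more can be done
```

The guide is on the deck, pressed square against the stop bar and still held there. I handed the job in at about 31 s.

**What I did:** I gripped the white guide by its blue rib and set it down flat on the deck, its front edge about 40 mm short of the bar. I then slid it in and pressed steadily for over 4 s before handing in.

**Last checks:**

| Check | Reading |
|---|---|
| Guide centre, along x | 22.57 mm (target 22.5), steady to 0.02 mm |
| Guide centre, off to the side | 0.3 mm |
| Guide yaw against the deck | less than 0.001 rad |
| Push along x at the wrist | 9.4–10.3 N, including a little deck friction |
| Bar force worked out from its travel | about 9 N |
| Downward force on the guide | about 5.6 N |

- **Pointers and inserts:** Both orange pointers stood level and in the green, with the brass inserts centred in the slots.
- **Bystanders:** The arm touched nothing else that I know of, but I did not compare the bystanders' positions in a final picture.

**What went less well:**
- **Stick-slip:** The first slide stuck and slipped, with up to 29 N sideways and 37 N downward at the wrist for a moment.
- **Lift off the deck:** When I eased the downward load, the guide rose about 0.8 mm off the deck during part of the push. I lowered it back onto the deck before the hold, and its height and downward force confirmed it was seated.
- **Push reading:** During the hold, the wrist push read up to about 1 N above the bar force because of the deck friction.

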